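# Take the pile of lab cases apart onto their pads

### The arm

A 6-joint arm with a two-finger parallel gripper is mounted at the origin on the work surface. World frame = base frame: x ahead of the robot, y to its left, z up, the work surface at z = 0. Lengths are in m, angles in rad, forces in N, time in s.
With the tool pointing down it reaches from about 0.25 to 0.775 m from the base axis. Payload 4 kg.
Tool frame: the origin (TCP) lies midway between the tips of the shut fingers; the grasp point (between the pads) lies ctrl.grip_point_offset behind it (ctrl.grip_point_offset is the distance from the TCP to the grasp point, in m); y points along the fingers, x is the direction in which the jaws open and shut, and the axes are right-handed (so a half turn about y gives the same grasp; the last joint's range is limited). The gripper opens to 94 mm and grips with 3 to 60 N. Pads are 16 mm wide; open, the fingers measure 119 mm over their backs; the gripper's body (75 mm by 177 mm) begins 78 mm behind the grasp point.
Start: joints at [1.062, 0.087, 1.371, -0, 1.684, -0.103], TCP at [0.217, 0.505, 0.206] pointing down, gripper open.
Joint ranges: [-3.1, 3.1], [-0.76, 2.03], [0.27, 2.55], [-1.08, 4.22], [0.17, 2.65], [-2.57, 2.57]. Speed limits (rad/s): [2.79, 2.79, 3.14, 3.14, 3.14, 3.14].

### API

Orientations are given as a 3x3 rotation matrix whose columns are the frame's x, y, z axes.
In Python, from cell import sensors, viewer, ctrl gives the robot as it stands.
- The arm moves only by the tool drive_tool, never from a script. Its argument "increments" is one flat list of numbers, 5 for each row, row after row: the shift along the world's x, y, z in mm, then the turn about the world's z in degrees, then the gripper command: -1 is shut, 1 is fully open, values between are in proportion. A call has 1 to 12 rows; each row is the pose to reach, as a shift and turn from the pose commanded when the call began; what a row does not reach only later rows make up. A row lasts 1/12 s, in which the tool goes at most 41.7 mm and 7.16 degrees, less where a joint would pass 70% of its speed; a pose out of reach is approached as far as the arm can. A call with a gripper value outside its range is refused whole. The fingers move at their own pace and stop on an object; "squeeze" is the grip in N (left out, the last holds). Time passes only in rows, so rows that repeat a pose let the fingers close. It gives the time, the measured TCP pose, the force and the opening at its end, in the units of the state.
- sensors.observe(): the state, without advancing time (a new reading comes with each control period).
- viewer.capture(name): name is "scene" or "top" or "wrist"; returns the picture (400x640x3 uint8, red, green, blue); there is no depth.
- viewer.get_calibration(name): a dict with "mtx" (3x3 intrinsics, pixels), "dist_coeffs" ([k1, k2, p1, p2, k3] as OpenCV has them; the pictures are not rectified), "pose" (4x4, takes a point from camera to world coordinates); the wrist camera has in their place "tool_from_camera" (4x4, takes a point from camera to tool coordinates, whose origin is the TCP and whose axes are the tool frame's). Camera axes: x right, y down, z forward; pixel columns grow to the right and rows downward; lengths in m; the calibration is good to about 2 mm. A picture is of the moment at which its call begins: read the wrist's pose just before it. get_calibration takes no time and is no camera call.
- ctrl.sign_off(): hands the job in, once; it reports no verdict.
The state is a dict: "t": time; "q": joint angles; "joint_vel": joint speeds; "joint_torque": joint torques, N m; "tool_pos": TCP position; "eef_rot": TCP orientation; "ft_force": force on the tool from outside, world axes, zero at the start; "moment": the same for the moment, N m; "opening": finger opening in m.
Only numpy, scipy, OpenCV 4.12 (cv2) and the standard library are available. Lean on these libraries where they do the work, as an engineer would, in place of code of your own. Each camera call takes 0.05 s, during which the arm holds its last target.

### The job

Take the pile of lab cases apart from the top down and set each one, the right way up, on the grey pad of its own outline: first the slim case on the narrow pad, then the round tin on the round pad and the square box on the square pad (these two in either order), and last the long slide box on the large rectangular pad. Each should end flat, centred on its pad and lined up with the pad's edges. Keep them upright, set them down rather than dropping them, and do not shift or knock over the amber bottle or the computer mouse.

Things in the scene. Friction and masses are not known exactly. Their poses are not given: they have to be found in the camera images.
- slim_case: Slim black plastic case, a bar 112 (x) x 26 (y) x 26 (z) mm, about 70 g. At the start it lies on top of the pile, bridging the tin and the square box. Origin: centre of its underside; x along its length.
- tin: Round bare-aluminium tin with lid, 56 mm diameter, 40 mm high, about 120 g. At the start it stands on one end of the slide box, half covered by the slim case. Origin: centre of its underside; z up.
- square_box: Square white plastic box with lid, 56 x 56 mm, 40 mm high, about 100 g. At the start it stands on the other end of the slide box (which end varies), its faces parallel to the slide box's to within 4 degrees, with an 18 mm gap to the tin. Origin: centre of its underside; x and y square to its side faces.
- slide_box: Long dull-blue plastic slide storage box, 156 (x) x 64 (y) x 36 (z) mm, about 300 g, the bottom of the pile, standing on the bench. Origin: centre of its underside; x along its length.
- narrow_pad: Narrow rectangular grey pad with a thin white border, 136 (x) x 50 (y) mm, 4 mm thick, fixed to the bench: the place of the slim case. Origin: centre of its underside, on the bench; x along its length. All four pads are of one material and differ by outline; places and angles vary.
- round_pad: Round grey pad with a thin white border, 80 mm diameter, 4 mm thick, fixed: the place of the tin. Origin: centre of its underside.
- square_pad: Square grey pad with a thin white border, 80 x 80 mm, 4 mm thick, fixed: the place of the square box. Origin: centre of its underside; x and y square to its edges.
- long_pad: Large rectangular grey pad with a thin white border, 180 (x) x 88 (y) mm, 4 mm thick, fixed: the place of the slide box. Origin: centre of its underside; x along its length.
- bottle: Amber glass reagent bottle, 48 mm diameter, 105 mm high, standing loose at the far left behind the pads; to be left alone. Origin: centre of its underside.
- mouse: Grey computer mouse, about 98 x 58 mm and 34 mm high, lying loose on the robot's side of the pads; to be left alone. Origin: centre of its underside.
Mind the look-alikes: they are no part of the job. What is shaped like the square_pad but blue or pink is not meant.

How it is judged:
On the way, in this order (a step that is already met when the one before it is completed fails the run):
1. the slim case lies released on the narrow pad (horizontal distance between slim_case and narrow_pad below 0.014 m and z of slim_case in the frame of narrow_pad between 0.002 and 0.007 m and angle between slim_case's own z axis and vertical below 0.08 rad and angle between the x axis of slim_case and the x axis of narrow_pad, either way round below 0.2 rad and linear speed of slim_case below 0.02 m/s and angular speed of slim_case below 0.15 rad/s and contact force between the fingers and slim_case below 0.1 N), for 0.2 s.
2. the tin and the square box both stand released on their pads (horizontal distance between tin and round_pad below 0.014 m and z of tin in the frame of round_pad between 0.002 and 0.007 m and angle between each of tin, square_box's own z axis and vertical below 0.08 rad and linear speed of each of tin, square_box below 0.02 m/s and angular speed of each of tin, square_box below 0.15 rad/s and contact force between the fingers and tin below 0.1 N and horizontal distance between square_box and square_pad below 0.014 m and z of square_box in the frame of square_pad between 0.002 and 0.007 m and (angle between the x axis of square_box and the x axis of square_pad, either way round below 0.2 rad or angle between the x axis of square_box and the y axis of square_pad, either way round below 0.2 rad) and contact force between the fingers and square_box below 0.1 N), for 0.2 s.
3. the slide box stands released on the long pad (horizontal distance between slide_box and long_pad below 0.014 m and z of slide_box in the frame of long_pad between 0.002 and 0.007 m and angle between slide_box's own z axis and vertical below 0.08 rad and angle between the x axis of slide_box and the x axis of long_pad, either way round below 0.2 rad and linear speed of slide_box below 0.02 m/s and angular speed of slide_box below 0.15 rad/s and contact force between the fingers and slide_box below 0.1 N), for 0.2 s.
At the end, for the whole second after the job is handed in: All four released, at rest and flat on their own pads (upright within 0.08 rad, underside 2 to 7 mm above the bench), centred within 14 mm; all but the round tin lined up with the pad's edges within 0.2 rad (either way round; square box at any quarter turn) (all of step 1 and all of step 2 and all of step 3); the robot touches nothing.
It fails at once if the reagent bottle is shifted by more than 20 mm or tipped (distance of bottle from where it was at the start of the episode above 0.02 m or angle between bottle's own z axis and vertical above 0.3 rad).
It fails at once if the mouse is shifted by more than 20 mm (distance of mouse from where it was at the start of the episode above 0.02 m).
It fails at once if one of the four cases is tipped by more than about 35 degrees (angle between any of slim_case, tin, square_box, slide_box's own z axis and vertical above 0.6 rad).
It fails at once if one of the four cases is dropped (falls faster than 0.7 m/s free of the fingers, a drop of about 25 mm) ((linear speed of slim_case above 0.7 m/s and contact force between the fingers and slim_case below 0.05 N) or (linear speed of tin above 0.7 m/s and contact force between the fingers and tin below 0.05 N) or (linear speed of square_box above 0.7 m/s and contact force between the fingers and square_box below 0.05 N) or (linear speed of slide_box above 0.7 m/s and contact force between the fingers and slide_box below 0.05 N)).
It also fails if it takes over 128 s, if anything falls off the work surface, if the arm or the gripper's body presses on something with over 40 N, if the wrist force passes 120 N, or if a joint passes its speed limit or range.

## Working session

There is one attempt and no reset: what is moved stays moved. The work goes in short steps, Python scripts to look and compute and a tool call to move; the robot and the scene stay as the last step left them, time stands still between calls to the robot, and variables do not carry over. Pictures are saved under pics/ and viewed, and the job is handed in when it is done.

Besides the shell and the picture viewer there is one more tool, called after "Request:" by a JSON object that holds its "api" and its "payload", one argument or row to a line. drive_tool: Moves the arm, as the interface text tells. Its arguments: {"type":"object","properties":{"increments":{"type":"array"},"squeeze":{"type":"number"}},"required":["increments"]}

```bash
ls; mkdir -p pics; python3 - <<'E'
from cell import sensors, viewer, ctrl
import cv2, numpy as np
np.set_printoptions(precision=4,suppress=True)
s=sensors.observe()
print(s['t'],s['tool_pos'],s['eef_rot'],s['opening'],ctrl.grip_point_offset)
for n in ['scene','top','wrist']:
    im=viewer.capture(n); cv2.imwrite(f'pics/{n}0.png',im[:,:,::-1])
    c=viewer.get_calibration(n); print(n,c)
E
```

```text
pics
0.0 [0.2168 0.5049 0.2043] [[ 0.3947 -0.0011 -0.9188]
 [ 0.9188 -0.0019  0.3947]
 [-0.0022 -1.      0.0002]] 0.09412656770210705 0.0188
scene {'mtx': array([[372.0958,   0.    , 310.8914],
       [  0.    , 372.0958, 201.2145],
       [  0.    ,   0.    ,   1.    ]]), 'dist_coeffs': array([-0.021,  0.   ,  0.   ,  0.   ,  0.   ]), 'pose': array([[ 0.501 ,  0.6818, -0.5331,  1.0716],
       [ 0.8654, -0.3896,  0.3151, -0.3376],
       [ 0.0071, -0.6192, -0.7852,  0.9018],
       [ 0.    ,  0.    ,  0.    ,  1.    ]])}
top {'mtx': array([[389.3307,   0.    , 317.3569],
       [  0.    , 389.3307, 204.1596],
       [  0.    ,   0.    ,   1.    ]]), 'dist_coeffs': array([-0.0575,  0.    ,  0.    ,  0.    ,  0.    ]), 'pose': array([[ 0.0472, -0.9735,  0.2237,  0.2956],
       [-0.9989, -0.046 ,  0.0107, -0.0081],
       [-0.0001, -0.2239, -0.9746,  0.989 ],
       [ 0.    ,  0.    ,  0.    ,  1.    ]])}
wrist {'mtx': array([[327.1289,   0.    , 324.7759],
       [  0.    , 327.1289, 195.7069],
       [  0.    ,   0.    ,   1.    ]]), 'dist_coeffs': array([-0.0581,  0.    ,  0.    ,  0.    ,  0.    ]), 'tool_from_camera': array([[ 1.    , -0.    , -0.0017,  0.0007],
       [ 0.0016, -0.2741,  0.9617, -0.1799],
       [-0.0005, -0.9617, -0.2741,  0.0805],
       [ 0.    ,  0.    ,  0.    ,  1.    ]])}
```

View pics/scene0.png

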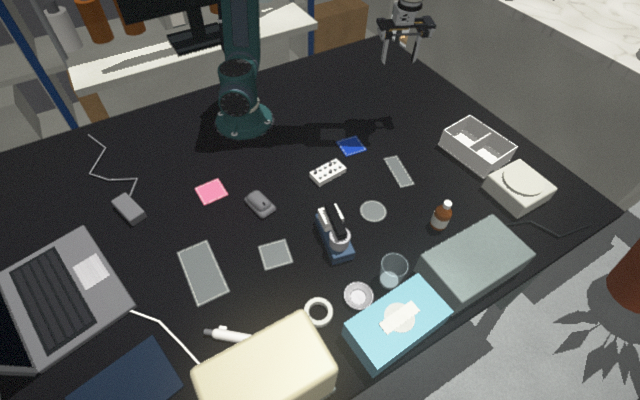

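View pics/top0.png

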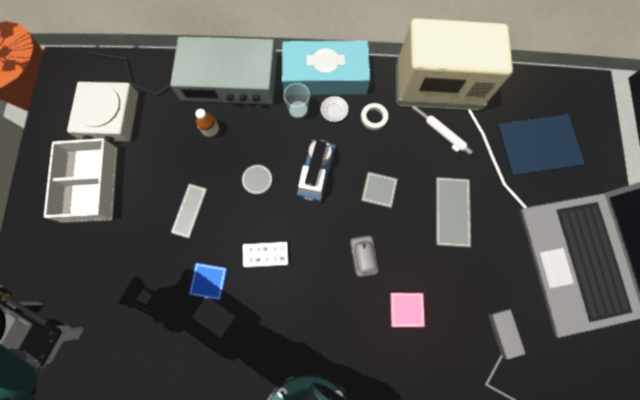

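View pics/wrist0.png

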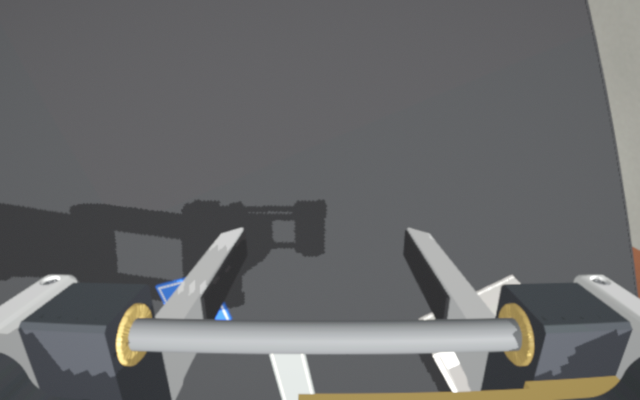

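Candidates, by position in the top view:
- **Narrow pad:** grey bar at (189,210).
- **Round pad:** disc at (257,179).
- **Square pad:** grey square at (379,190). The blue square at (208,281) and the pink one at (407,310) are the decoys, since the square pad must be grey.
- **Long pad:** large grey rectangle at (453,212).
- **Pile:** (317,170), with the white tray at (265,254) not part of it.
- **Bottle and mouse:** (207,123) and (365,255).

Next I'll confirm these in an enlarged crop and measure them.

```bash
cat > h.py <<'E'
import cv2, numpy as np
from cell import sensors, viewer, ctrl
np.set_printoptions(precision=4,suppress=True)
def cam(n):
    c=viewer.get_calibration(n)
    if 'pose' in c: return c['mtx'],c['dist_coeffs'],np.array(c['pose'])
    s=sensors.observe(); T=np.eye(4);T[:3,:3]=s['eef_rot'];T[:3,3]=s['tool_pos']
    return c['mtx'],c['dist_coeffs'],T@np.array(c['tool_from_camera'])
def cast(px,z,C):
    K,D,P=C
    u=cv2.undistortPoints(np.array(px,float).reshape(-1,1,2),np.array(K),np.array(D)).reshape(-1,2)
    d=np.c_[u,np.ones(len(u))]@P[:3,:3].T; o=P[:3,3]
    return (o+d*((z-o[2])/d[:,2])[:,None])[:,:2]
def proj(X,C):
    K,D,P=C; Q=np.linalg.inv(P); r,_=cv2.Rodrigues(Q[:3,:3])
    return cv2.projectPoints(np.array(X,float).reshape(-1,1,3),r,Q[:3,3],np.array(K),np.array(D))[0].reshape(-1,2)
def rect(pts):
    (c,(w,h),a)=cv2.minAreaRect((pts*1000).astype(np.float32))
    if w<h: w,h=h,w; a+=90
    return np.array(c),(round(w,1),round(h,1)),round((a+90)%180-90,1)
E
python3 - <<'E'
from h import *
im=cv2.imread('pics/top0.png'); C=cam('top')
crop=cv2.resize(im[90:290,150:490],None,fx=2.3,fy=2.3,interpolation=cv2.INTER_CUBIC);cv2.imwrite('pics/crop0.png',crop)
hsv=cv2.cvtColor(im,cv2.COLOR_BGR2HSV)
print([hsv[y,x] for x,y in [(189,210),(257,179),(379,190),(453,212)]])
m=((hsv[...,2]>70)&(hsv[...,1]<70)).astype(np.uint8)*255
for n,(x,y) in dict(narrow=(189,210),round=(257,179),square=(379,190),long=(453,212)).items():
    N,L=cv2.connectedComponents(m); k=(L==L[y,x]).astype(np.uint8)
    c=max(cv2.findContours(k,0,cv2.CHAIN_APPROX_NONE)[0],key=cv2.contourArea)
    p=cast(c.reshape(-1,2),0.004,C); print(n,rect(p),k.sum(), (p.min(0)+p.max(0))*500)
im2=cv2.imread('pics/scene0.png'); cv2.imwrite('pics/crop0s.png',cv2.resize(im2[180:290,280:400],None,fx=5,fy=5,interpolation=cv2.INTER_CUBIC))
cv2.imwrite('pics/crop0t.png',cv2.resize(im[125:215,280:350],None,fx=6,fy=6,interpolation=cv2.INTER_CUBIC))
E
```

```text
[array([ 45,  10, 196], dtype=uint8), array([ 49,  11, 181], dtype=uint8), array([ 49,  12, 169], dtype=uint8), array([ 47,  11, 165], dtype=uint8)]
narrow (array([490.1195, 337.1982]), (141.4, 55.6), -13.5) 1120 [490.0776 337.7269]
round (array([582.5379, 166.5025]), (82.6, 82.5), -87.3) 778 [582.5335 166.5493]
square (array([ 569.8778, -157.2137]), (85.3, 84.6), -11.1) 1009 [ 570.4452 -157.2072]
long (array([ 520.0342, -351.7325]), (185.0, 91.0), -1.1) 2418 [ 519.9237 -351.4668]
```

View pics/crop0.png

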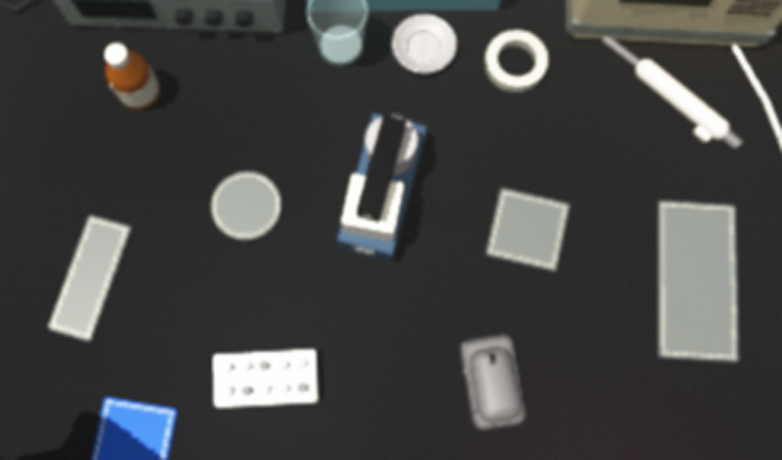

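View pics/crop0s.png

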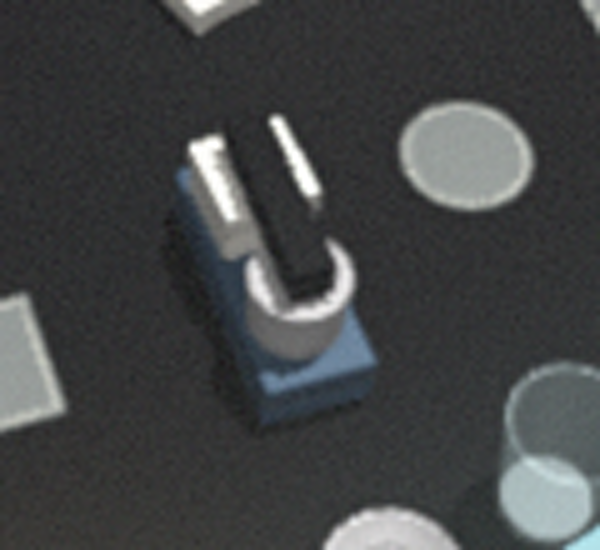

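View pics/crop0t.png

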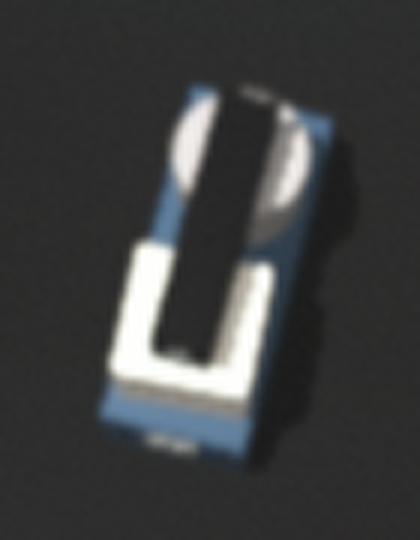

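```bash
python3 - <<'E'
from h import *
C=cam('top')
f=lambda L:[(280+x/6-.4,125+y/6-.4) for x,y in L]
p=cast(f([(157,350),(213,360),(278,97),(222,88)]),.102,C)*1000
print(p,p.mean(0)); 
for a,b in [(0,3),(1,2)]:
    d=p[b]-p[a]; print(np.hypot(*d),np.degrees(np.arctan2(d[1],d[0])))
# slide box top edge corners & white box top
print(cast(f([(103,415),(248,442),(333,122)]),.036,C)*1000)
w=cast(f([(108,373),(248,397),(275,265),(140,238)]),.076,C)*1000;print(w,w.mean(0))
print(cast([(207,135)],0,C), cast([(365,257)],0.01,C))
s=sensors.observe();R=s['eef_rot'];print(np.degrees(np.arctan2(R[1,0],R[0,0])))
E
```

```text
[[549.3945  31.4294]
 [546.3423   9.1556]
 [658.1979 -11.784 ]
 [661.023   11.0786]] [603.7394   9.9699]
113.46846400638042 -10.332036091080209
113.79872688969272 -10.60315574776133
[[538.7921  55.5631]
 [529.9731  -5.9782]
 [674.7196 -36.4077]]
[[546.2263  51.9057]
 [538.8482  -5.2237]
 [595.2701 -13.7514]
 [604.2869  42.1602]] [571.1579  18.7727]
[[0.7023 0.3135]] [[ 0.3902 -0.1231]]
66.74875410623079
```

The four grey pads are confirmed. The slim case is centred near (604,10) mm with its axis at -10.5°, the box is on the robot's side and the tin on the far side. I'm moving to hover over the slim case.

Request:
{"api": "drive_tool", "payload": {
  "increments": [33,-41,0,2,0.1,66,-82,0,4,0.1,99,-123,0,6,0.1,132,-165,0,8,0.1,165,-206,0,10,0.1,198,-247,0,12.8,0.1,231,-288,0,12.8,0.1,264,-329,0,12.8,0.1,297,-370,0,12.8,0.1,330,-412,0,12.8,0.1,360,-455,-20,12.8,0.1,387,-495,-40,12.8,0.1],
  "squeeze": 15
}}

```text
t: 1.15
tool_pos: [0.5286, 0.1127, 0.1928]
eef_rot: [[0.182, 0.002, -0.983], [0.983, 0.0, 0.182], [0.001, -1.0, -0.002]]
ft_force: [1.0, 0.8, -0.2]
opening: 0.0517
```

Request:
{"api": "drive_tool", "payload": {
  "increments": [0,0,0,0,0.1,0,0,0,0,0.1,0,0,0,0,0.1,0,0,0,0,0.1]
}}

```text
t: 1.48
tool_pos: [0.5266, 0.1157, 0.1923]
eef_rot: [[0.18, 0.0, -0.984], [0.984, 0.001, 0.18], [0.001, -1.0, 0.0]]
ft_force: [-0.5, -0.3, -0.3]
opening: 0.052
```

```bash
cat > cap.py <<'E'
import sys
from h import *
n,o=sys.argv[1:3]; C=cam(n); np.save(f'pics/{o}.npy',np.array(C[2])); cv2.imwrite(f'pics/{o}.png',viewer.capture(n)[:,:,::-1])
s=sensors.observe();R=s['eef_rot'];print(s['t'],s['tool_pos']*1000,np.degrees(np.arctan2(R[1,0],R[0,0])),s['opening'],s['ft_force'],s['q'])
E
python3 cap.py wrist w1
```

```text
1.5333 [526.5935 115.9147 192.5175] 79.66678660421374 0.05194734528883348 [-1.0596 -0.0965  0.5716] [ 0.1112  0.0656  1.4194  0.0005  1.6561 -1.2792]
```

View pics/w1.png

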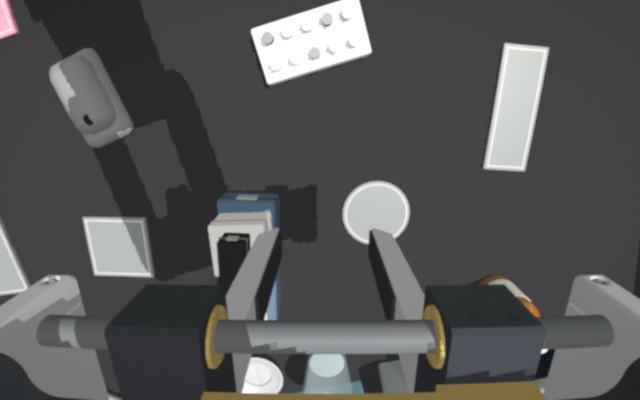

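The wrist view shows the pile left of the fingers at (240,240) and the pads around it. The arm stopped short of the target, so I'm making up the rest.

Request:
{"api": "drive_tool", "payload": {
  "increments": [20,-26,0,0,0.1,40,-53,0,0,0.1,60,-80,0,0,0.1,77,-106,0,0,0.1,77,-106,-20,0,0.1,77,-106,-40,0,0.1,77,-106,-40,0,0.1,77,-106,-40,0,0.1]
}}

```text
t: 2.2
tool_pos: [0.6031, 0.0099, 0.1512]
eef_rot: [[0.18, -0.003, -0.984], [0.984, 0.0, 0.18], [-0.0, -1.0, 0.003]]
ft_force: [0.7, 1.3, -0.0]
opening: 0.0519
```

```bash
python3 cap.py wrist w2;python3 cap.py scene s2; python3 -c "
import cv2;im=cv2.imread('pics/s2.png');cv2.imwrite('pics/s2c.png',cv2.resize(im[140:300,260:420],None,fx=3.6,fy=3.6,interpolation=cv2.INTER_CUBIC))"
```

```text
2.25 [603.9503   9.8509 152.814 ] 79.65625792901223 0.05157126572179169 [-1.118   0.2043  0.302 ] [-0.0776  0.2221  1.3216  0.0002  1.5975 -1.4679]
2.3 [604.4991   9.7194 153.7635] 79.65010339577952 0.0520303923444957 [ 0.3788 -0.2857  0.2965] [-0.0778  0.2215  1.3205  0.0002  1.5974 -1.4679]
```

View pics/w2.png

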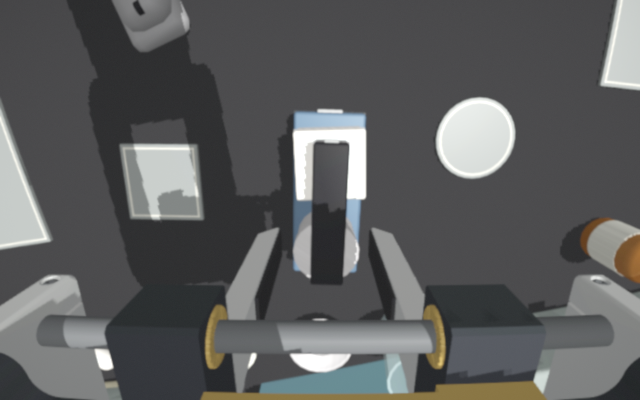

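View pics/s2c.png

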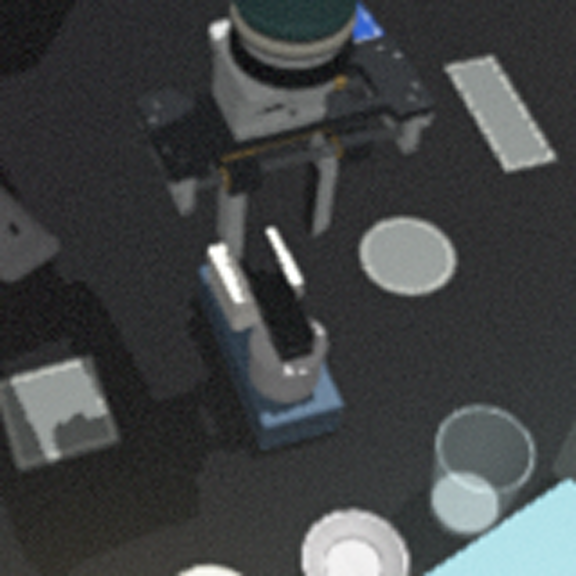

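The wrist view shows the slim case at (330,212), slightly right of the middle of the jaws. I'm measuring the pile from this view too.

```bash
python3 - <<'E'
from h import *
K,D,_=cam('wrist'); C=(K,D,np.load('pics/w2.npy'))
p=cast([(314,143),(349,143),(343,283),(312,282)],.102,C)*1000
print(p,p.mean(0));d=(p[3]+p[2]-p[0]-p[1])/2;print(np.hypot(*d),np.degrees(np.arctan2(d[1],d[0])))
w=cast([(294,130),(365,129),(366,198),(300,198)],.076,C)*1000;print('box',w,w.mean(0))
w=cast([(294,113),(365,114),(293,270),(355,270)],.036,C)*1000;print('slide',w,w.mean(0))
w=cast([(293,250),(360,248)],.076,C)*1000;print('tin',w,w.mean(0))
# pads
for px,z in [((476,138),.004),((161,182),.004)]: print(cast([px],z,C)*1000)
E
```

```text
[[549.2808  12.5167]
 [553.665   36.548 ]
 [661.4102  14.3038]
 [656.1268  -9.6578]] [605.1207  13.4277]
109.57004336947514 -11.694598947905769
box [[539.4784  -2.1627]
 [548.5415  51.7182]
 [603.3525  44.3141]
 [593.7111  -8.4802]] [571.2709  21.3474]
slide [[527.3206  -3.4179]
 [539.3807  57.8692]
 [677.153  -35.8293]
 [688.332   25.5335]] [608.0466  11.0389]
tin [[637.8777 -23.6359]
 [646.2928  32.8507]] [642.0853   4.6074]
[[583.4322 168.1113]]
[[ 570.0305 -157.5663]]
```

Request:
{"api": "drive_tool", "payload": {
  "increments": [0,2,-20,-0.5,0.1,0,2,-40,-0.5,0.1,0,2,-60,-0.5,0.1,0,2,-72,-0.5,0.1,0,2,-72,-0.5,0.1,0,2,-72,-0.5,-0.2,0,2,-72,-0.5,-0.5,0,2,-72,-0.5,-1,0,2,-72,-0.5,-1,0,2,-72,-0.5,-1,0,2,-72,-0.5,-1,0,2,-72,-0.5,-1]
}}

```text
t: 3.3
tool_pos: [0.6051, 0.0107, 0.0817]
eef_rot: [[0.19, 0.003, -0.982], [0.982, 0.0, 0.19], [0.001, -1.0, -0.003]]
ft_force: [0.5, 1.5, 5.4]
opening: 0.0258
```

```bash
python3 cap.py wrist w3
```

```text
3.35 [605.1397  10.6625  81.7424] 79.05017903279568 0.02594300122920152 [-0.2206  0.8782  5.    ] [-0.0763  0.2602  1.4188  0.0004  1.4596 -1.456 ]
```

View pics/w3.png

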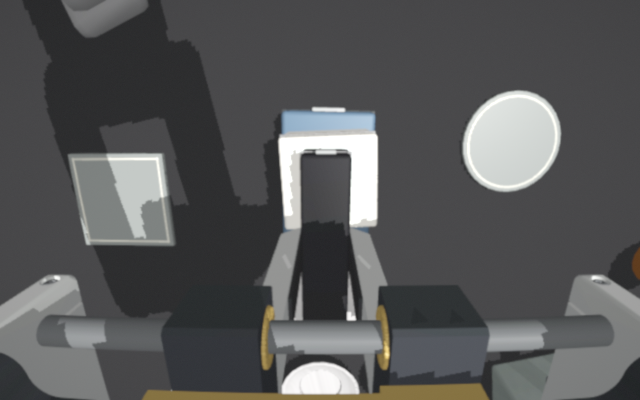

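The fingers hold the slim case (opening 25.9 mm). I'm lifting it and carrying it to the narrow pad.

Request:
{"api": "drive_tool", "payload": {
  "increments": [0,0,15,0,-1,0,0,30,0,-1,0,0,50,0,-1,0,0,65,0,-1,-8,25,65,0,-1,-17,50,65,0,-1,-26,75,65,0,-1,-35,100,65,0,-1,-44,125,65,0,-1,-53,150,65,-1,-1,-62,175,65,-2,-1,-62,175,65,-2.5,-1]
}}

```text
t: 4.35
tool_pos: [0.5399, 0.1895, 0.1443]
eef_rot: [[0.229, -0.003, -0.974], [0.974, 0.002, 0.229], [0.001, -1.0, 0.003]]
ft_force: [0.2, -0.3, -1.0]
opening: 0.0259
```

Request:
{"api": "drive_tool", "payload": {
  "increments": [-9,25,0,0,-1,-18,50,0,0,-1,-27,75,0,0,-1,-36,100,0,0,-1,-45,125,0,0,-1,-53,150,0,0,-1,-53,150,0,0,-1,-53,150,0,0,-1,-53,150,0,0,-1]
}}

```text
t: 5.1
tool_pos: [0.4893, 0.3346, 0.1444]
eef_rot: [[0.233, -0.001, -0.973], [0.973, -0.001, 0.233], [-0.002, -1.0, 0.0]]
ft_force: [0.4, 0.0, 0.1]
opening: 0.0259
```

```bash
python3 cap.py wrist w4;python3 cap.py top t4
```

```text
5.15 [489.5429 334.34   144.6081] 76.4846501002805 0.026233547746381695 [-0.0045 -0.6033 -1.0968] [ 0.5041  0.2018  1.3621 -0.0008  1.5786 -0.8309]
5.2 [489.665  334.2535 144.7565] 76.45830359862464 0.025840787471154886 [ 0.2398 -0.756  -1.0917] [ 0.5037  0.2015  1.3621 -0.0006  1.5785 -0.8308]
```

View pics/w4.png

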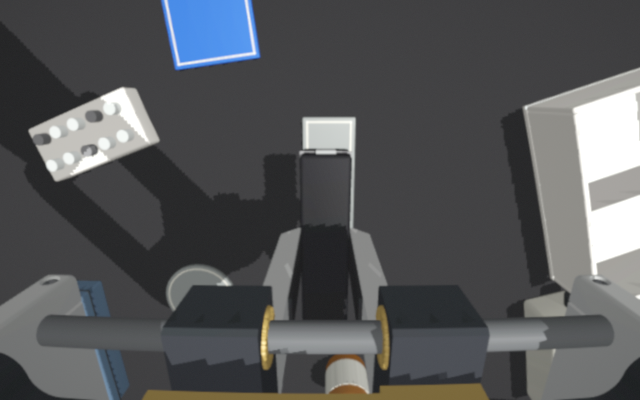

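View pics/t4.png

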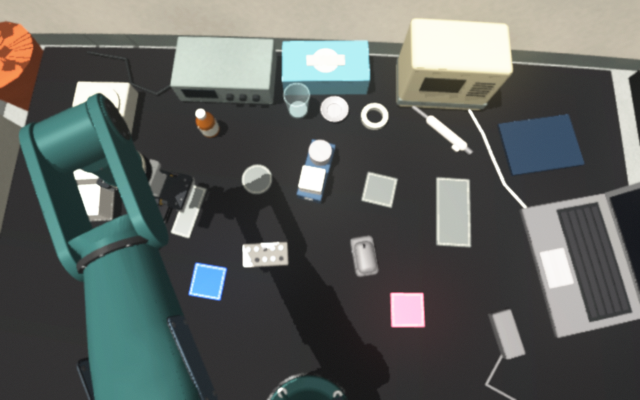

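The case is held level at (326,190) over the narrow pad at (330,130), and the pile with tin and box stayed in place. I'm computing the final alignment.

```bash
python3 - <<'E'
from h import *
K,D,_=cam('wrist'); P=np.load('pics/w4.npy');C=(K,D,P)
a=np.radians(-13.5);u=np.array([np.cos(a),np.sin(a)])
n=cast([(301,153),(351,153)],.165,C)*1000; print('case end',n, 'centre',n.mean(0)+56*u)
q=cast([(303,118),(355,118)],.004,C)*1000; print('pad end',q,'centre',q.mean(0)+68*u, np.degrees(np.arctan2(*(q[1]-q[0])))) 
im=cv2.imread('pics/t4.png');T=cam('top');hsv=cv2.cvtColor(im,cv2.COLOR_BGR2HSV)
m=((hsv[...,2]>150)&(hsv[...,1]<70)).astype(np.uint8)
cr=cv2.resize(im[130:210,290:345],None,fx=7,fy=7,interpolation=cv2.INTER_CUBIC);cv2.imwrite('pics/t4c.png',cr)
E
```

```text
case end [[431.6466 337.0063]
 [437.341  360.7865]] centre [488.9465 335.8235]
pad end [[419.8614 329.8773]
 [431.4515 378.2759]] centre [491.7776 338.2023] 13.467130744890255
```

View pics/t4c.png

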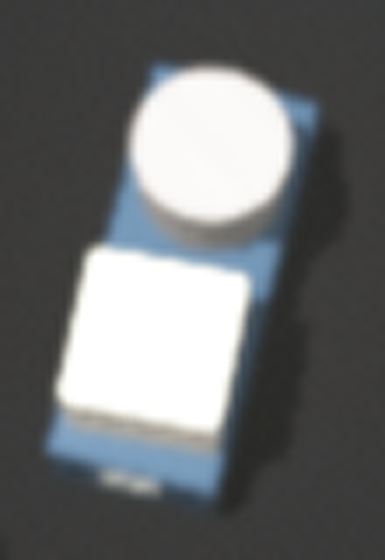

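Request:
{"api": "drive_tool", "payload": {
  "increments": [2,2.5,-25,0,-1,2,2.5,-50,0,-1,2,2.5,-75,0,-1,2,2.5,-95,0,-1,2,2.5,-110,0,-1,2,2.5,-120,0,-1,2,2.5,-126,0,-1,2,2.5,-130,0,-1,2,2.5,-132,0,-1,2,2.5,-133,0,-1,2,2.5,-133,0,-1,2,2.5,-133,0,-1]
}}

```text
t: 6.2
tool_pos: [0.4917, 0.3384, 0.0131]
eef_rot: [[0.233, 0.002, -0.973], [0.973, 0.001, 0.233], [0.001, -1.0, -0.001]]
ft_force: [0.5, -0.2, -0.6]
opening: 0.0258
```

Request:
{"api": "drive_tool", "payload": {
  "increments": [0,0,-0.5,0,-1,0,0,-1,0,-1,0,0,-1,0,-1]
}}

```text
t: 6.45
tool_pos: [0.4912, 0.3382, 0.0113]
eef_rot: [[0.232, 0.0, -0.973], [0.973, 0.0, 0.232], [0.0, -1.0, -0.0]]
ft_force: [-1.1, -0.2, -0.1]
opening: 0.026
```

```bash
python3 cap.py wrist w5
```

```text
6.5 [491.1504 338.1644  11.1862] 76.55417830150851 0.02634359483651692 [-0.1634  0.0919 -0.5425] [ 0.5079  0.3016  1.5155  0.0001  1.3243 -0.8283]
```

View pics/w5.png

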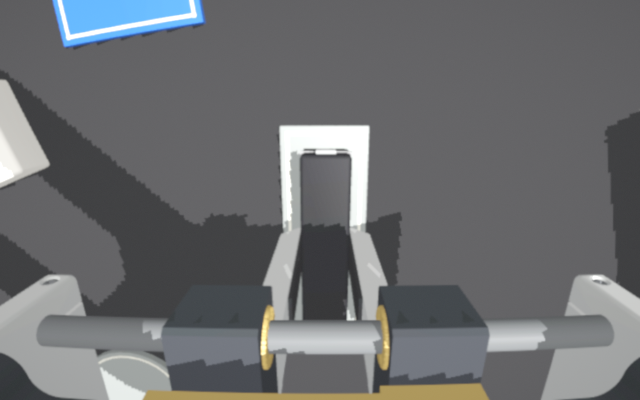

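It is centred over the pad. I'm lowering in small steps until contact.

Request:
{"api": "drive_tool", "payload": {
  "increments": [0,0,-0.7,0,-1,0,0,-1.4,0,-1,0,0,-1.4,0,-1]
}}

```text
t: 6.75
tool_pos: [0.4912, 0.3381, 0.0098]
eef_rot: [[0.233, 0.0, -0.973], [0.973, 0.0, 0.233], [0.0, -1.0, -0.0]]
ft_force: [-0.8, -0.3, 0.6]
opening: 0.0262
```

Request:
{"api": "drive_tool", "payload": {
  "increments": [0,0,-0.7,0,-1,0,0,-1.4,0,-1,0,0,-1.4,0,-1]
}}

```text
t: 7.0
tool_pos: [0.4912, 0.3382, 0.0097]
eef_rot: [[0.232, 0.0, -0.973], [0.973, 0.0, 0.232], [0.0, -1.0, -0.0]]
ft_force: [-3.3, -2.0, 5.7]
opening: 0.0256
```

Request:
{"api": "drive_tool", "payload": {
  "increments": [0,0,1,0,-0.2,0,0,1,0,0.1,0,0,1,0,0.1,0,0,1,0,0.1,0,0,1,0,0.1,0,0,15,0,0.1,0,0,40,0,0.1,0,0,70,0,0.1,0,0,100,0,0.1,0,0,135,0,0.1,0,0,165,0,0.3,0,0,165,0,0.6]
}}

```text
t: 8.0
tool_pos: [0.4944, 0.3399, 0.1818]
eef_rot: [[0.233, 0.012, -0.973], [0.973, 0.007, 0.233], [0.01, -1.0, -0.01]]
ft_force: [0.7, 0.4, 0.2]
opening: 0.0616
```

```bash
python3 cap.py wrist w6
```

```text
8.05 [493.2879 339.3086 178.2684] 76.54905298803418 0.06572453936639712 [-0.0757 -0.0452  0.0218] [ 0.5078  0.1948  1.3035  0.0001  1.6338 -0.8282]
```

View pics/w6.png

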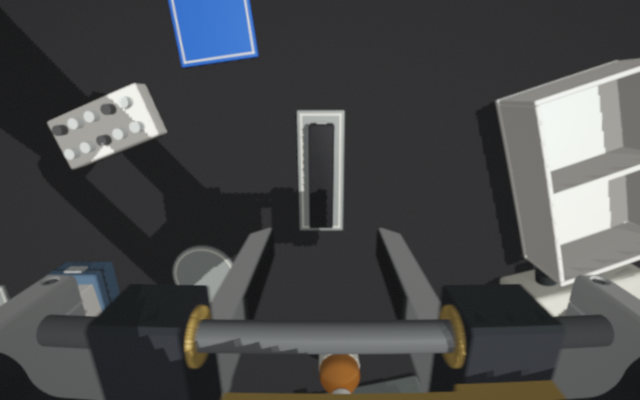

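The slim case (320,175) is centred and lined up inside the narrow pad's border. Next I'm locating the tin and box.

```bash
python3 - <<'E'
from h import *
T=cam('top'); f=lambda L:[(290+x/7-.43,130+y/7-.43) for x,y in L]
im=cv2.imread('pics/t4.png');hsv=cv2.cvtColor(im,cv2.COLOR_BGR2HSV)
m=((hsv[...,2]>205)&(hsv[...,1]<40)).astype(np.uint8)
N,L=cv2.connectedComponents(m)
for x,y in [(319,150),(312,179)]:
    k=(L==L[y,x]).astype(np.uint8); c=max(cv2.findContours(k,0,cv2.CHAIN_APPROX_NONE)[0],key=cv2.contourArea)
    p=cast(c.reshape(-1,2),.076,T); print(rect(p),(p.min(0)+p.max(0))*500)
w=cast(f([(57,403),(214,436),(250,275),(88,245)]),.076,T)*1000;print(w,w.mean(0))
for i in range(4):d=w[(i+1)%4]-w[i];print(np.degrees(np.arctan2(d[1],d[0])),np.hypot(*d))
print('tin',cast(f([(211,145)]),.076,T)*1000)
w=cast(f([(47,450),(218,492),(318,103),(152,67)]),.036,T)*1000;print('slide',w,w.mean(0))
for i in range(4):d=w[(i+1)%4]-w[i];print(np.degrees(np.arctan2(d[1],d[0])),np.hypot(*d))
E
```

```text
(array([643.7048,   3.0507]), (52.9, 52.4), 2.7) [643.588    3.0008]
(array([569.9716,  19.302 ]), (59.9, 57.5), -9.1) [570.2775  19.1314]
[[545.296   51.576 ]
 [536.0299  -3.4296]
 [595.0233 -13.3951]
 [603.4101  44.0667]] [569.9399  19.7045]
-99.56207728003078 55.78064168715294
-9.588169844051802 59.82918326051855
81.69605560874123 58.0706322659325
172.63726008001788 58.59729708320683
tin [[642.7998   2.5072]]
slide [[538.5028  56.7676]
 [525.8313  -5.6098]
 [676.5101 -36.078 ]
 [687.9091  26.4173]] [607.1883  10.3743]
-101.48290071707494 63.651391585074045
-11.431456302451437 153.7283366864956
79.66301686747266 63.526391169527585
168.5172208240237 152.45782938666383
```

Request:
{"api": "drive_tool", "payload": {
  "increments": [14,-30,0,0,0.7,28,-60,0,0,0.7,42,-90,0,1,0.7,56,-120,0,2,0.7,70,-150,0,2.5,0.7,84,-180,0,2.5,0.7,98,-210,0,2.5,0.7,112,-240,0,2.5,0.7,126,-275,0,2.5,0.7,139,-305,-10,2.5,0.7,152,-334,-30,2.5,0.7,152,-334,-30,2.5,0.7]
}}

```text
t: 9.05
tool_pos: [0.6417, -0.0017, 0.1359]
eef_rot: [[0.196, -0.01, -0.981], [0.981, -0.002, 0.196], [-0.004, -1.0, 0.009]]
ft_force: [-1.6, 0.1, -0.7]
opening: 0.0799
```

Request:
{"api": "drive_tool", "payload": {
  "increments": [0,0,0,0,0.7,0,0,0,0,0.7,0,0,0,0,0.7]
}}

```text
t: 9.3
tool_pos: [0.6428, 0.0053, 0.1433]
eef_rot: [[0.189, -0.0, -0.982], [0.982, 0.001, 0.189], [0.001, -1.0, 0.0]]
ft_force: [-0.2, -0.5, -0.7]
opening: 0.0802
```

```bash
python3 cap.py wrist w7
```

```text
9.35 [643.0725   5.4968 143.8213] 79.15224655761132 0.07966696373610292 [ 0.5394  0.0983 -0.5237] [-0.0798  0.3117  1.2288  0.0004  1.6003 -1.4613]
```

View pics/w7.png

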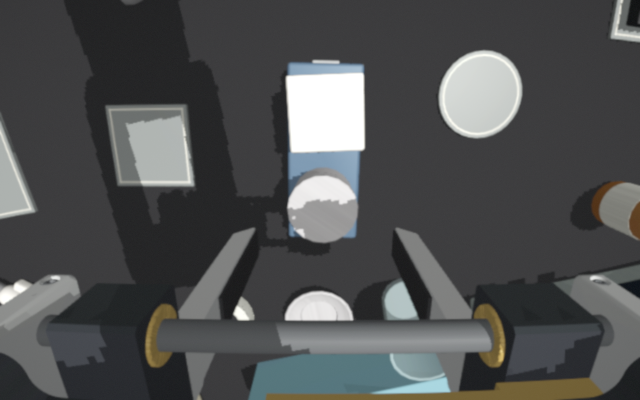

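The tin (322,206) is centred between the jaws, with the box behind it at (326,112).

```bash
python3 - <<'E'
from h import *
K,D,_=cam('wrist'); C=(K,D,np.load('pics/w7.npy'))
print('tin',cast([(322,206)],.076,C)*1000)
w=cast([(286,76),(363,74),(364,150),(290,152)],.076,C)*1000;print('box',w,w.mean(0))
for i in range(4):d=w[(i+1)%4]-w[i];print(np.degrees(np.arctan2(d[1],d[0])),np.hypot(*d))
print('round',cast([(480,95)],.004,C)*1000,'sq',cast([(150,145)],.004,C)*1000)
E
```

```text
tin [[641.0682   3.8469]]
box [[540.2254  -2.8273]
 [549.32    51.6342]
 [603.4334  43.5738]
 [594.3391 -11.7692]] [571.8295  20.1529]
80.5196437387087 55.21568731614676
-8.472179104058748 54.71049181067099
-99.33178807927052 56.085171806974024
170.61715105991541 54.84753064228397
round [[583.4628 167.2042]] sq [[ 569.34   -156.3315]]
```

Request:
{"api": "drive_tool", "payload": {
  "increments": [-0.5,-1.5,-25,0,0.7,-0.5,-1.5,-50,0,0.7,-0.5,-1.5,-75,0,0.7,-0.5,-1.5,-90,0,0.7,-0.5,-1.5,-98,0,0.7,-0.5,-1.5,-98,0,0.7,-0.5,-1.5,-98,0,0.3,-0.5,-1.5,-98,0,0,-0.5,-1.5,-98,0,-1,-0.5,-1.5,-98,0,-1,-0.5,-1.5,-98,0,-1,-0.5,-1.5,-98,0,-1]
}}

```text
t: 10.35
tool_pos: [0.6437, 0.0027, 0.047]
eef_rot: [[0.19, 0.003, -0.982], [0.982, 0.0, 0.19], [0.001, -1.0, -0.003]]
ft_force: [-1.0, 1.0, 4.0]
opening: 0.0554
```

Request:
{"api": "drive_tool", "payload": {
  "increments": [0,0,5,0,-1,0,0,20,0,-1,0,0,40,0,-1,0,0,60,0,-1,0,0,75,0,-1,-6,18,75,0,-1,-15,43,75,0,-1,-24,68,75,0,-1,-33,93,75,0,-1,-42,118,75,0,-1,-51,143,75,0,-1,-59,163,75,0,-1]
}}

```text
t: 11.35
tool_pos: [0.5824, 0.1671, 0.1197]
eef_rot: [[0.189, -0.002, -0.982], [0.982, 0.0, 0.189], [-0.0, -1.0, 0.002]]
ft_force: [0.3, 0.3, -1.1]
opening: 0.0555
```

Request:
{"api": "drive_tool", "payload": {
  "increments": [0,0,0,0,-1,0,0,0,0,-1,0,0,0,0,-1]
}}

```text
t: 11.6
tool_pos: [0.5836, 0.1649, 0.1199]
eef_rot: [[0.19, -0.0, -0.982], [0.982, -0.001, 0.19], [-0.001, -1.0, 0.0]]
ft_force: [-0.2, -0.2, -1.2]
opening: 0.0552
```

```bash
python3 cap.py wrist w8;python3 cap.py scene s8
```

```text
11.65 [583.8547 164.5668 119.9898] 78.99643449501119 0.055624064317632366 [ 0.1552 -0.2249 -1.5068] [ 0.1817  0.2431  1.3619 -0.0006  1.537  -1.1971]
11.7 [583.9734 164.3961 120.0334] 78.96571181945512 0.055252254690819125 [ 0.5518  0.1741 -0.6383] [ 0.1812  0.2432  1.3618 -0.0004  1.537  -1.197 ]
```

View pics/w8.png

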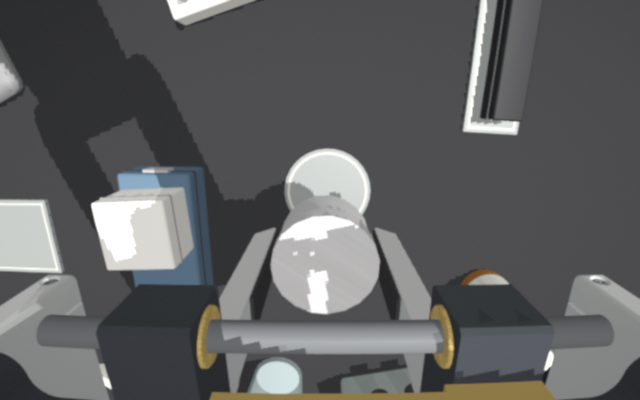

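View pics/s8.png

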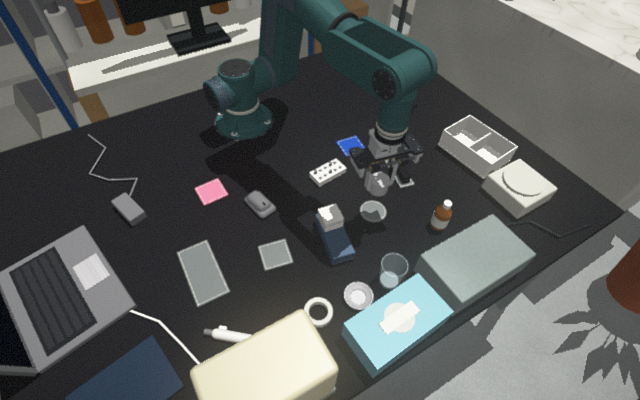

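The tin is held at (326,253), with the round pad just beyond it at (327,190). I'm working out the offset.

```bash
python3 - <<'E'
from h import *
K,D,_=cam('wrist'); C=(K,D,np.load('pics/w8.npy'))
print(cast([(326,255)],.149,C)*1000, cast([(286,190),(370,190)],.004,C).mean(0)*1000)
E
```

```text
[[577.8507 167.1762]] [582.6138 168.3492]
```

Request:
{"api": "drive_tool", "payload": {
  "increments": [1,2.5,-25,0,-1,1,2.5,-50,0,-1,1,2.5,-70,0,-1,1,2.5,-85,0,-1,1,2.5,-95,0,-1,1,2.5,-100,0,-1,1,2.5,-102,0,-1,1,2.5,-103,0,-1,1,2.5,-103,0,-1,1,2.5,-103,0,-1]
}}

```text
t: 12.53
tool_pos: [0.5856, 0.1682, 0.0186]
eef_rot: [[0.19, 0.002, -0.982], [0.982, 0.001, 0.19], [0.001, -1.0, -0.002]]
ft_force: [0.3, 0.1, -0.9]
opening: 0.0555
```

Request:
{"api": "drive_tool", "payload": {
  "increments": [0,0,-0.7,0,-1,0,0,-1.4,0,-1,0,0,-1.4,0,-1]
}}

```text
t: 12.78
tool_pos: [0.5848, 0.1682, 0.0162]
eef_rot: [[0.19, 0.0, -0.982], [0.982, 0.0, 0.19], [0.0, -1.0, -0.0]]
ft_force: [0.4, 0.3, -1.3]
opening: 0.0553
```

Request:
{"api": "drive_tool", "payload": {
  "increments": [0,0,-0.5,0,-1,0,0,-1,0,-1,0,0,-1,0,-1]
}}

```text
t: 13.03
tool_pos: [0.5847, 0.1682, 0.0151]
eef_rot: [[0.19, 0.0, -0.982], [0.982, 0.0, 0.19], [0.0, -1.0, -0.0]]
ft_force: [-1.1, -0.7, 0.0]
opening: 0.0552
```

```bash
python3 cap.py scene s9; python3 -c "
import cv2;im=cv2.imread('pics/s9.png');cv2.imwrite('pics/s9c.png',cv2.resize(im[140:260,310:450],None,fx=4.5,fy=4.5,interpolation=cv2.INTER_CUBIC))"
```

```text
13.0833 [584.6328 168.1407  15.0683] 79.05044856678424 0.05566320755326742 [-1.0022 -0.0124 -0.3837] [ 0.1868  0.3225  1.4799  0.0002  1.3391 -1.193 ]
```

View pics/s9c.png

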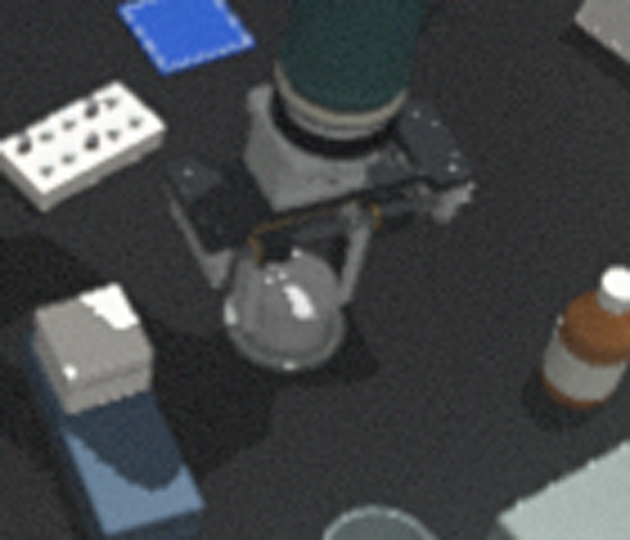

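The tin sits centred over the round pad, nearly touching it. One more small step down and I'll release.

Request:
{"api": "drive_tool", "payload": {
  "increments": [0,0,-0.7,0,-1,0,0,-0.7,0,-1,0,0,-0.7,0,-1]
}}

```text
t: 13.33
tool_pos: [0.5847, 0.1682, 0.015]
eef_rot: [[0.19, 0.0, -0.982], [0.982, 0.0, 0.19], [0.0, -1.0, -0.0]]
ft_force: [-2.7, -0.7, 5.5]
opening: 0.0555
```

Request:
{"api": "drive_tool", "payload": {
  "increments": [0,0,0.5,0,0.3,0,0,0.5,0,0.5,0,0,0.5,0,0.7,0,0,0.5,0,0.7,0,0,0.5,0,0.7,0,0,10,0,0.7,0,0,30,0,0.7,0,0,55,0,0.7,0,0,80,0,0.7,0,0,105,0,0.7,0,0,125,0,0.7,0,0,125,0,0.7]
}}

```text
t: 14.33
tool_pos: [0.5877, 0.1687, 0.146]
eef_rot: [[0.19, 0.011, -0.982], [0.982, 0.002, 0.19], [0.004, -1.0, -0.011]]
ft_force: [0.5, -0.8, 1.2]
opening: 0.0798
```

```bash
python3 cap.py wrist w10
```

```text
14.3833 [586.5598 168.4705 142.9135] 79.05457724061641 0.07982098563115253 [0.0842 0.9836 0.554 ] [ 0.1868  0.2345  1.3264  0.      1.5734 -1.193 ]
```

View pics/w10.png

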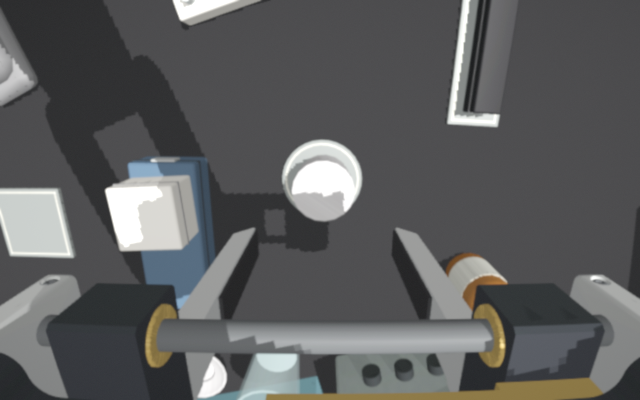

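```bash
python3 - <<'E'
from h import *
K,D,_=cam('wrist'); C=(K,D,np.load('pics/w10.npy'))
im=cv2.imread('pics/w10.png');cv2.imwrite('pics/w10c.png',cv2.resize(im[125:235,265:385],None,fx=5,fy=5))
for d in [(0,0)]:
  for nm,c,z,r in [('tin@tcp-est',(583,168),.044,28),('pad',(582.5,167.5),.004,40)]:
    t=np.linspace(0,2*np.pi,9); print(nm,proj([[c[0]/1e3+r/1e3*np.cos(a),c[1]/1e3+r/1e3*np.sin(a),z] for a in t],C).mean(0), proj([[c[0]/1e3,c[1]/1e3,z]],C))
E
```

```text
tin@tcp-est [322.7946 192.5812] [[322.1421 189.7264]]
pad [322.5674 182.2874] [[321.7479 178.7788]]
```

View pics/w10c.png

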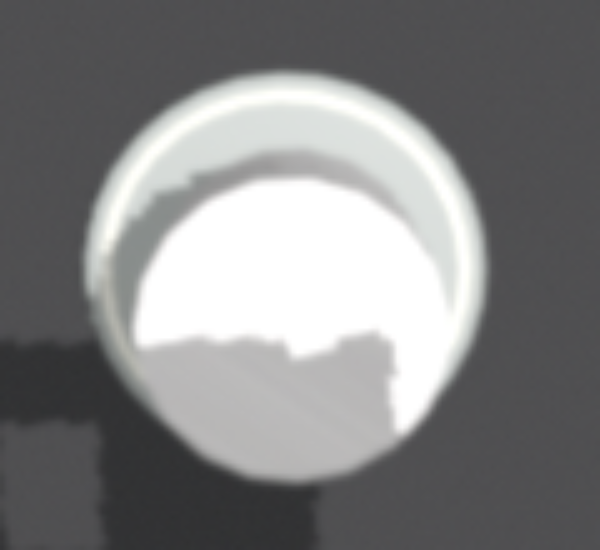

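The tin is centred on the round pad to about 2 mm. Next is the square box.

Request:
{"api": "drive_tool", "payload": {
  "increments": [-3,-25,0,0,0.7,-5,-50,0,1,0.7,-7,-75,0,2,0.7,-9,-100,0,2,0.7,-12,-125,0,2,0.7,-14,-148,0,2,0.7,-14,-148,0,2,0.7,-14,-148,0,2,0.7,-14,-148,0,2,0.7]
}}

```text
t: 15.13
tool_pos: [0.5701, 0.0207, 0.1378]
eef_rot: [[0.156, -0.002, -0.988], [0.988, 0.001, 0.156], [0.001, -1.0, 0.002]]
ft_force: [-0.8, 1.0, -0.6]
opening: 0.0801
```

```bash
python3 cap.py wrist w11
```

```text
15.1833 [570.2316  21.0832 138.1438] 81.09890544494768 0.08005759107619796 [-0.7971  0.3172  0.2643] [-0.0628  0.1564  1.4277  0.0007  1.5592 -1.4783]
```

View pics/w11.png

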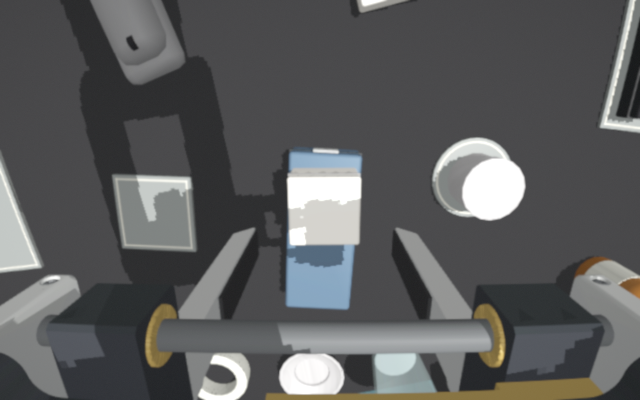

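The box (324,210) is centred in the jaws and roughly parallel to them. I'm gripping it.

Request:
{"api": "drive_tool", "payload": {
  "increments": [0,-1,-25,0,0.7,0,-1,-50,0,0.7,0,-1,-72,0,0.7,0,-1,-85,0,0.7,0,-1,-91,0,0.7,0,-1,-91,0,0.7,0,-1,-91,0,0.3,0,-1,-91,0,0,0,-1,-91,0,-1,0,-1,-91,0,-1,0,-1,-91,0,-1,0,-1,-91,0,-1]
}}

```text
t: 16.18
tool_pos: [0.5716, 0.0192, 0.0495]
eef_rot: [[0.156, 0.003, -0.988], [0.988, 0.0, 0.156], [0.001, -1.0, -0.003]]
ft_force: [0.2, 1.4, 3.2]
opening: 0.0561
```

Request:
{"api": "drive_tool", "payload": {
  "increments": [0,0,5,0,-1,0,0,20,0,-1,0,0,40,0,-1,0,0,60,0,-1,0,0,75,0,-1,0,-20,75,0,-1,0,-45,75,-1,-1,0,-70,75,-2,-1,0,-95,75,-2,-1,0,-120,75,-2,-1,0,-145,75,-2,-1,0,-165,75,-2,-1]
}}

```text
t: 17.18
tool_pos: [0.5699, -0.1478, 0.1228]
eef_rot: [[0.191, -0.001, -0.982], [0.982, -0.0, 0.191], [-0.001, -1.0, 0.001]]
ft_force: [0.3, -0.6, -0.7]
opening: 0.0561
```

Request:
{"api": "drive_tool", "payload": {
  "increments": [0,-10,0,0,-1,0,-10,0,0,-1,0,-10,0,0,-1,0,-10,0,0,-1]
}}

```text
t: 17.52
tool_pos: [0.5706, -0.1548, 0.123]
eef_rot: [[0.189, -0.0, -0.982], [0.982, 0.001, 0.189], [0.001, -1.0, 0.001]]
ft_force: [0.1, -0.1, 0.2]
opening: 0.056
```

```bash
python3 cap.py wrist w12; python3 cap.py scene s12
```

```text
17.5667 [ 570.6371 -154.5925  123.1216] 79.1276400512189 0.056523549890339954 [-0.212  -0.4627 -0.134 ] [-0.3608  0.2079  1.398   0.0006  1.5362 -1.7419]
17.6167 [ 570.7072 -154.5392  123.1685] 79.14616524791627 0.05583304614363498 [-0.267  -0.1151 -0.825 ] [-0.3606  0.2079  1.3979  0.0005  1.5361 -1.742 ]
```

View pics/w12.png

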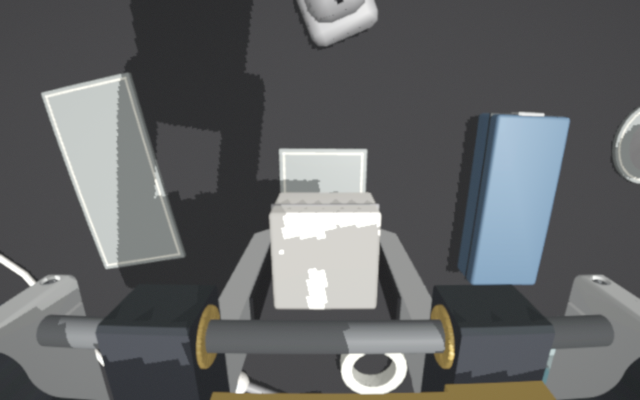

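View pics/s12.png

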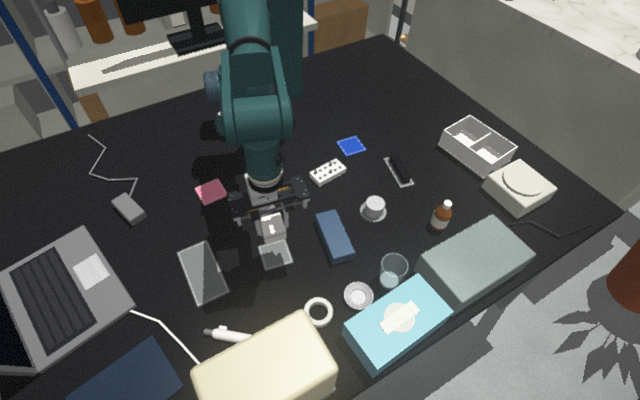

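```bash
python3 - <<'E'
from h import *
K,D,_=cam('wrist'); C=(K,D,np.load('pics/w12.npy'))
w=cast([(272,210),(380,210),(377,307),(274,308)],.1496,C)*1000;print('box',w,w.mean(0))
q=cast([(280,149),(366,150)],.004,C)*1000;d=q[1]-q[0];u=d/np.hypot(*d);print('pad',q,q.mean(0)+40*np.array([u[1],-u[0]]),np.degrees(np.arctan2(d[1],d[0])),np.hypot(*d))
w=cast([(478,114),(567,119),(537,283),(460,277)],.036,C)
print('slide', cast([(491,114),(567,119),(537,283),(471,284)],.036,C)*1000)
E
```

```text
box [[ 536.9622 -174.3761]
 [ 547.0827 -121.9429]
 [ 601.9537 -131.3815]
 [ 591.9438 -186.6142]] [ 569.4856 -153.5787]
pad [[ 523.9017 -187.0637]
 [ 539.7328 -109.9402]] [ 571.0002 -156.545 ] 78.40008209674494 78.73159536706541
slide [[524.5075  -8.859 ]
 [539.6659  55.0613]
 [689.1127  27.9212]
 [676.5939 -35.5018]]
```

Request:
{"api": "drive_tool", "payload": {
  "increments": [1,-2.5,-25,0,-1,1,-2.5,-50,0,-1,1,-2.5,-70,0,-1,1,-2.5,-85,0,-1,1,-2.5,-95,0,-1,1,-2.5,-100,0,-1,1,-2.5,-102,0,-1,1,-2.5,-104,0,-1,1,-2.5,-104,0,-1,1,-2.5,-104,0,-1]
}}

```text
t: 18.45
tool_pos: [0.5724, -0.1586, 0.0204]
eef_rot: [[0.19, 0.002, -0.982], [0.982, -0.001, 0.19], [-0.0, -1.0, -0.002]]
ft_force: [0.2, -1.1, -1.4]
opening: 0.056
```

Request:
{"api": "drive_tool", "payload": {
  "increments": [0,0,-0.7,0,-1,0,0,-1.2,0,-1,0,0,-1.2,0,-1]
}}

```text
t: 18.7
tool_pos: [0.5718, -0.1586, 0.0183]
eef_rot: [[0.19, 0.001, -0.982], [0.982, -0.0, 0.19], [-0.0, -1.0, -0.001]]
ft_force: [-0.3, 0.7, -0.5]
opening: 0.0557
```

```bash
python3 cap.py wrist w13
```

```text
18.75 [ 571.7249 -158.4875   18.2303] 79.04489739675418 0.05599794484953621 [ 0.4343  0.4656 -1.4167] [-0.366   0.2886  1.5169  0.0001  1.3357 -1.7456]
```

View pics/w13.png

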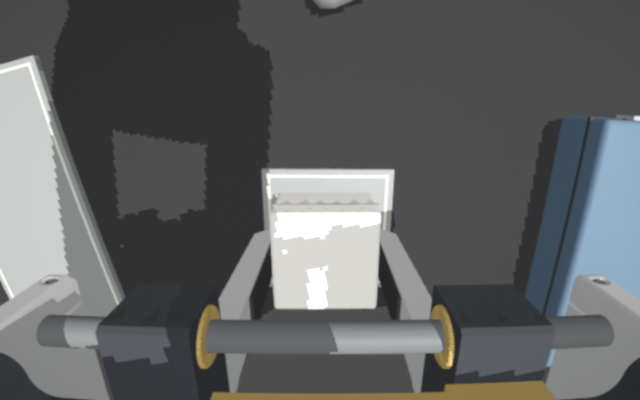

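The box is centred and square over its pad (box centre column 326, pad 328). I'm setting it down.

Request:
{"api": "drive_tool", "payload": {
  "increments": [0,0,-0.6,0,-1,0,0,-1,0,-1,0,0,-1,0,-1]
}}

```text
t: 19.0
tool_pos: [0.5718, -0.1585, 0.0176]
eef_rot: [[0.19, 0.001, -0.982], [0.982, -0.0, 0.19], [-0.0, -1.0, -0.001]]
ft_force: [-1.4, -0.0, 1.9]
opening: 0.056
```

Request:
{"api": "drive_tool", "payload": {
  "increments": [0,0,-0.6,0,-1,0,0,-0.6,0,-1,0,0,-0.6,0,-1]
}}

```text
t: 19.25
tool_pos: [0.5718, -0.1585, 0.0176]
eef_rot: [[0.19, 0.001, -0.982], [0.982, -0.0, 0.19], [-0.0, -1.0, -0.001]]
ft_force: [-3.7, 0.5, 4.8]
opening: 0.0561
```

Request:
{"api": "drive_tool", "payload": {
  "increments": [0,0,0.5,0,0.3,0,0,0.5,0,0.5,0,0,0.5,0,0.7,0,0,0.5,0,0.7,0,0,0.5,0,0.7,0,0,10,0,0.7,0,0,30,0,0.7,0,0,55,0,0.7,0,0,80,0,0.7,0,0,105,0,0.7,0,0,125,0,0.9,0,0,125,0,0.9]
}}

```text
t: 20.25
tool_pos: [0.5746, -0.1595, 0.148]
eef_rot: [[0.19, 0.01, -0.982], [0.982, -0.004, 0.19], [-0.002, -1.0, -0.011]]
ft_force: [0.2, 0.1, 1.4]
opening: 0.0881
```

Request:
{"api": "drive_tool", "payload": {
  "increments": [5,25,0,0,0.9,10,50,0,0,0.9,15,75,0,0,0.9,20,100,0,0,0.9,25,125,0,0,0.9,30,150,0,0,0.9,36,169,0,0,0.9,36,169,0,0,0.9,36,169,0,0,0.9,36,169,0,0,0.9]
}}

```text
t: 21.08
tool_pos: [0.6071, 0.01, 0.1405]
eef_rot: [[0.19, -0.002, -0.982], [0.982, -0.001, 0.19], [-0.001, -1.0, 0.001]]
ft_force: [-0.2, -0.5, -0.8]
opening: 0.0892
```

```bash
python3 cap.py wrist w14; python3 cap.py top t14
```

```text
21.1333 [607.192    9.6162 140.6905] 78.996948107897 0.08936720316390402 [-0.4914 -0.5831 -0.4824] [-0.0772  0.2353  1.3299 -0.0005  1.5776 -1.456 ]
21.1833 [607.279    9.4567 140.919 ] 78.97292601664749 0.08888894988932215 [-0.4149 -0.1719  0.1842] [-0.0775  0.2351  1.3297 -0.0004  1.5776 -1.4559]
```

View pics/w14.png

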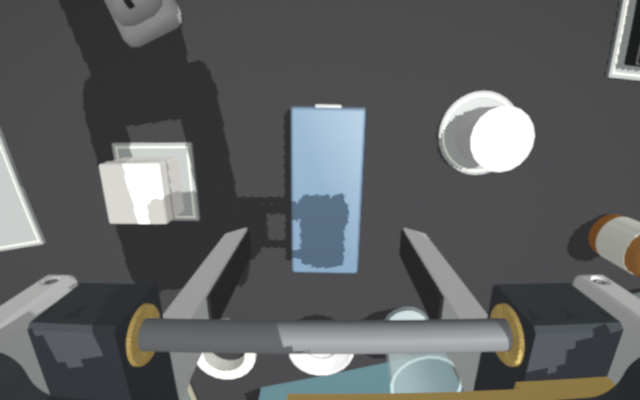

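View pics/t14.png

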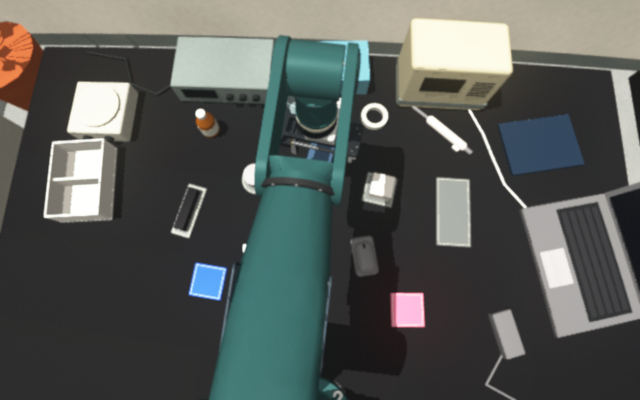

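The slide box (327,190) is now clear and between the jaws. The square box (140,192) and tin (502,139) stand on their pads. I'm checking positions before the grip.

```bash
python3 - <<'E'
from h import *
K,D,_=cam('wrist'); C=(K,D,np.load('pics/w14.npy'))
w=cast([(291,107),(365,108),(358,272),(292,272)],.036,C)*1000;print('slide',w,w.mean(0))
for i in range(4):d=w[(i+1)%4]-w[i];print(np.degrees(np.arctan2(d[1],d[0])),np.hypot(*d))
w=cast([(101,164),(168,160),(171,222),(108,223)],.044,C)*1000;print('box',w,w.mean(0))
w=cast([(113,143),(191,143),(198,220)],.004,C)*1000;print('sqpad',w,(w[0]+w[2])/2)
print('tin',cast([(502,139)],.044,C)*1000,'rpad',cast([(438,135)],.004,C)*1000)
E
```

```text
slide [[525.9394  -3.0116]
 [538.6227  58.129 ]
 [689.456   27.154 ]
 [677.3063 -35.8236]] [607.8311  11.612 ]
78.2804855544646 62.442326708668055
-11.60485354540166 153.98099095591792
-100.91941639190416 64.13885701196108
167.76918698626153 154.88247765422335
box [[ 539.4774 -177.5645]
 [ 548.1874 -116.4629]
 [ 603.2972 -131.9476]
 [ 593.1121 -191.7542]] [ 571.0185 -154.4323]
sqpad [[ 523.6148 -186.945 ]
 [ 539.5091 -109.3186]
 [ 617.3092 -125.8268]] [ 570.462  -156.3859]
tin [[584.8547 168.4684]] rpad [[577.6428 126.9834]]
```

Request:
{"api": "drive_tool", "payload": {
  "increments": [0,1.5,-25,-0.3,0.9,0,1.5,-50,-0.3,0.9,0,1.5,-75,-0.3,0.9,0,1.5,-100,-0.3,0.9,0,1.5,-118,-0.3,0.9,0,1.5,-128,-0.3,0.9,0,1.5,-130,-0.3,0.9,0,1.5,-130,-0.3,0.6,0,1.5,-130,-0.3,0.3,0,1.5,-130,-0.3,-1,0,1.5,-130,-0.3,-1,0,1.5,-130,-0.3,-1],
  "squeeze": 30
}}

```text
t: 22.18
tool_pos: [0.6088, 0.0115, 0.0132]
eef_rot: [[0.195, 0.003, -0.981], [0.981, -0.001, 0.195], [-0.001, -1.0, -0.003]]
ft_force: [-0.1, -1.1, 2.5]
opening: 0.0634
```

Request:
{"api": "drive_tool", "payload": {
  "increments": [0,0,0,0,-1,0,0,0,0,-1,0,0,3,0,-1,0,0,10,0,-1,0,0,20,0,-1,0,0,40,0,-1,0,0,60,0,-1,0,0,80,0,-1,0,0,80,0,-1,0,0,80,0,-1]
}}

```text
t: 23.02
tool_pos: [0.6086, 0.0122, 0.0929]
eef_rot: [[0.195, 0.003, -0.981], [0.981, 0.0, 0.195], [0.001, -1.0, -0.003]]
ft_force: [-0.9, -0.3, -3.2]
opening: 0.0639
```

```bash
python3 cap.py wrist w15
```

```text
23.0667 [607.3911  12.2882  91.0149] 78.75947578386061 0.06377984081780563 [ 0.6711  0.6113 -2.1182] [-0.0733  0.2615  1.3982  0.0003  1.4822 -1.4479]
```

View pics/w15.png

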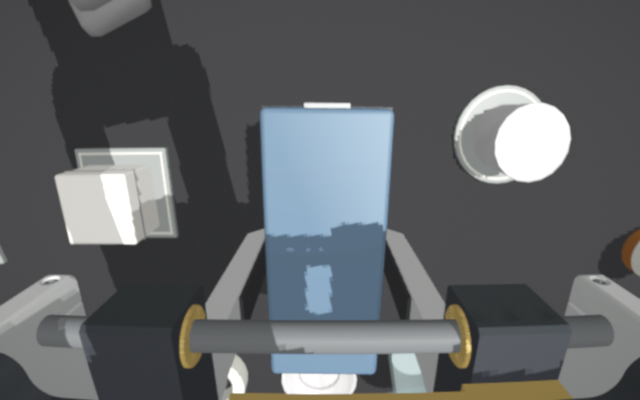

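The slide box is held firmly and level (opening 63.8 mm). I'm carrying it over to the long pad.

Request:
{"api": "drive_tool", "payload": {
  "increments": [0,-10,8,0,-1,-4,-30,15,1,-1,-9,-50,15,2,-1,-14,-70,15,3,-1,-19,-92,15,4,-1,-24,-114,15,5,-1,-29,-136,15,6,-1,-34,-158,15,7,-1,-39,-180,15,8,-1,-44,-200,15,9,-1,-49,-220,15,10.1,-1,-54,-235,15,10.1,-1]
}}

```text
t: 24.07
tool_pos: [0.552, -0.225, 0.1048]
eef_rot: [[0.021, -0.003, -1.0], [1.0, 0.001, 0.021], [0.001, -1.0, 0.003]]
ft_force: [0.8, -0.2, -1.5]
opening: 0.0636
```

Request:
{"api": "drive_tool", "payload": {
  "increments": [-5,-20,0,0,-1,-10,-42,0,0,-1,-15,-64,0,0,-1,-20,-86,0,0,-1,-26,-108,0,0,-1,-30,-122,0,0,-1,-34,-129,0,0,-1,-34,-129,0,0,-1,-34,-129,0,0,-1]
}}

```text
t: 24.82
tool_pos: [0.5193, -0.3514, 0.1058]
eef_rot: [[0.021, -0.001, -1.0], [1.0, 0.002, 0.021], [0.002, -1.0, 0.001]]
ft_force: [0.6, 0.5, -2.3]
opening: 0.0637
```

```bash
python3 cap.py wrist w16; python3 cap.py scene s16
```

```text
24.8667 [ 519.6877 -350.9222  106.0338] 88.87660790110908 0.0638546225482213 [ 1.0446  0.4536 -2.2961] [-0.6849  0.2954  1.3252  0.001   1.5221 -2.2361]
24.9167 [ 519.9189 -350.7151  106.2041] 88.91226535952514 0.06361657674967833 [ 0.6698 -0.1167 -2.462 ] [-0.6843  0.2952  1.3251  0.0008  1.522  -2.2361]
```

View pics/w16.png

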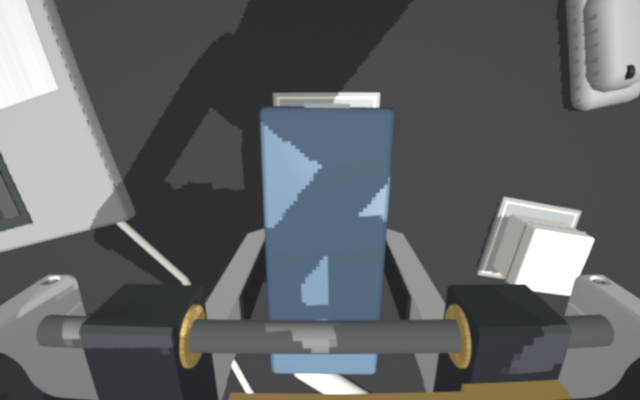

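View pics/s16.png

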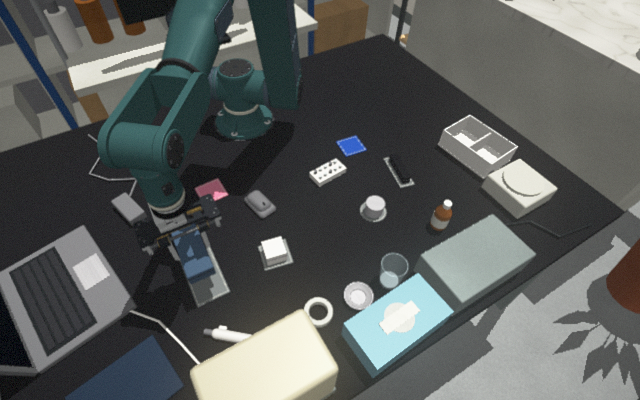

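```bash
python3 - <<'E'
from h import *
K,D,_=cam('wrist'); C=(K,D,np.load('pics/w16.npy'))
n=cast([(262,109),(392,110)],.1295,C)*1000;d=n[1]-n[0];u=np.array([d[1],-d[0]])/np.hypot(*d);print(n,'slide',n.mean(0)+78*u,np.degrees(np.arctan2(d[1],d[0])),np.hypot(*d))
n=cast([(272,372),(376,374)],.1295,C)*1000;print('far',n,n.mean(0)-78*u)
n=cast([(273,93.5),(380,93.5)],.004,C)*1000;d=n[1]-n[0];u=np.array([d[1],-d[0]])/np.hypot(*d);print(n,'pad',n.mean(0)+90*u,np.degrees(np.arctan2(d[1],d[0])),np.hypot(*d))
print('laptop',cast([(525,207),(522,215)],.02,cam('top'))*1000)
E
```

```text
[[ 441.1595 -378.442 ]
 [ 442.8722 -318.042 ]] slide [ 519.9845 -350.4528] 88.37581350168922 60.424276221279335
far [[ 592.8253 -384.1239]
 [ 595.7046 -321.7221]] [ 516.2963 -350.7122]
[[ 430.3975 -391.8377]
 [ 432.2434 -303.2595]] pad [ 521.3009 -349.4238] 88.80613464926736 88.59748809170617
laptop [[ 535.8627 -535.7083]
 [ 514.254  -526.1633]]
```

Request:
{"api": "drive_tool", "payload": {
  "increments": [2,0,-20,0,-1,2,0,-40,0,-1,2,0,-58,0,-1,2,0,-72,0,-1,2,0,-80,0,-1,2,0,-84,0,-1,2,0,-86,0,-1,2,0,-87,0,-1,2,0,-87,0,-1,2,0,-87,0,-1]
}}

```text
t: 25.75
tool_pos: [0.5223, -0.3523, 0.0206]
eef_rot: [[0.02, 0.002, -1.0], [1.0, -0.001, 0.02], [-0.001, -1.0, -0.002]]
ft_force: [0.7, -0.3, -3.2]
opening: 0.0637
```

Request:
{"api": "drive_tool", "payload": {
  "increments": [0,0,-0.7,0,-1,0,0,-1.2,0,-1,0,0,-1.2,0,-1]
}}

```text
t: 26.0
tool_pos: [0.5217, -0.3521, 0.0184]
eef_rot: [[0.02, 0.0, -1.0], [1.0, -0.0, 0.02], [-0.0, -1.0, -0.0]]
ft_force: [0.3, 0.1, -3.0]
opening: 0.0635
```

```bash
python3 cap.py wrist w17
```

```text
26.05 [ 521.6787 -351.984    18.3396] 88.84434348230012 0.06395887997186521 [ 1.286   0.5139 -3.1682] [-0.6837  0.3625  1.42    0.0001  1.3589 -2.2343]
```

View pics/w17.png

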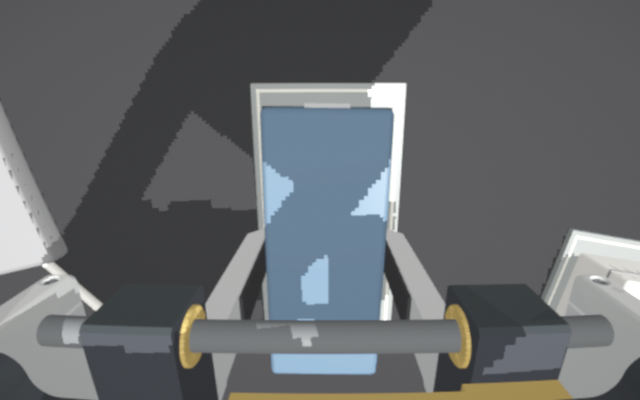

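It is centred: the pad spans columns 252–405 and the box 262–392. I'm lowering to contact.

Request:
{"api": "drive_tool", "payload": {
  "increments": [0,0,-0.6,0,-1,0,0,-1,0,-1,0,0,-1,0,-1]
}}

```text
t: 26.3
tool_pos: [0.5217, -0.352, 0.0173]
eef_rot: [[0.02, 0.0, -1.0], [1.0, -0.0, 0.02], [-0.0, -1.0, -0.0]]
ft_force: [-0.0, 0.3, -1.7]
opening: 0.0638
```

Request:
{"api": "drive_tool", "payload": {
  "increments": [0,0,-0.6,0,-1,0,0,-1,0,-1,0,0,-1,0,-1]
}}

```text
t: 26.55
tool_pos: [0.5217, -0.352, 0.0172]
eef_rot: [[0.02, 0.0, -1.0], [1.0, -0.0, 0.02], [-0.0, -1.0, -0.0]]
ft_force: [-2.8, 1.1, 4.7]
opening: 0.0637
```

Request:
{"api": "drive_tool", "payload": {
  "increments": [0,0,0.5,0,0.5,0,0,0.5,0,0.7,0,0,0.5,0,0.9,0,0,0.5,0,0.9,0,0,0.5,0,0.9,0,0,10,0,0.9,0,0,30,0,0.9,0,0,55,0,0.9,0,0,80,0,0.9,0,0,110,0,0.9,0,0,140,0,0.9,0,0,150,0,0.9]
}}

```text
t: 27.55
tool_pos: [0.5235, -0.3534, 0.173]
eef_rot: [[0.02, 0.008, -1.0], [1.0, -0.006, 0.02], [-0.006, -1.0, -0.008]]
ft_force: [0.4, -0.3, 0.8]
opening: 0.0891
```

Request:
{"api": "drive_tool", "payload": {
  "increments": [-25,0,0,0,0.9,-50,0,0,0,0.9,-75,0,0,0,0.9,-100,0,20,0,0.9,-120,0,40,0,0.9,-120,0,40,0,0.9,-120,0,40,0,0.9,-120,0,40,0,0.9]
}}

```text
t: 28.22
tool_pos: [0.402, -0.3516, 0.2051]
eef_rot: [[0.02, -0.0, -1.0], [1.0, 0.001, 0.02], [0.001, -1.0, 0.0]]
ft_force: [-0.1, 0.5, -0.0]
opening: 0.0894
```

```bash
python3 cap.py top t18;python3 cap.py scene s18;python3 cap.py wrist w18; python3 -c "
import cv2;im=cv2.imread('pics/t18.png');cv2.imwrite('pics/t18c.png',cv2.resize(im[90:290,150:490],None,fx=2.3,fy=2.3,interpolation=cv2.INTER_CUBIC))
im=cv2.imread('pics/s18.png');cv2.imwrite('pics/s18c.png',cv2.resize(im[130:320,160:470],None,fx=2.5,fy=2.5,interpolation=cv2.INTER_CUBIC))"
```

```text
28.2667 [ 402.0299 -351.382   204.4882] 88.88195846653592 0.0892297715150363 [-0.2445 -0.2705 -0.3055] [-0.8248  0.0534  1.4086  0.0005  1.6819 -2.3761]
28.3167 [ 402.0452 -351.2801  204.2239] 88.89909664087466 0.08933238194123376 [ 1.2347 -1.1764 -0.3409] [-0.8246  0.0539  1.4086  0.0005  1.6821 -2.3762]
28.3667 [ 402.0626 -351.2659  204.2374] 88.91026223958967 0.08889102335294385 [ 0.1716  0.5708 -0.4065] [-0.8245  0.054   1.4085  0.0004  1.6823 -2.3763]
```

View pics/t18c.png

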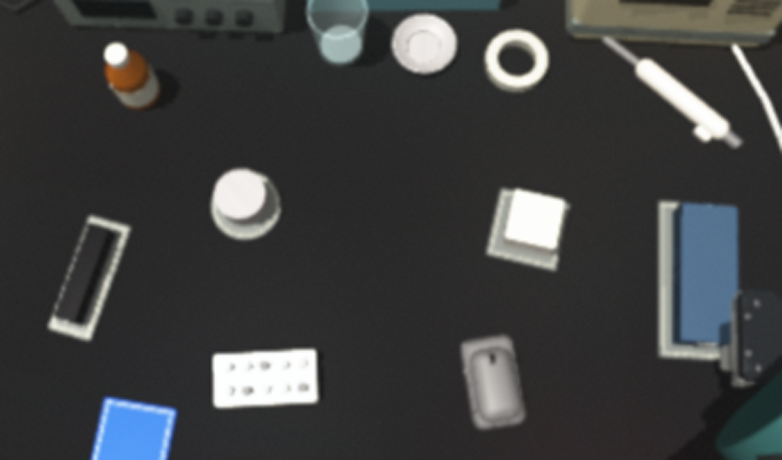

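View pics/s18c.png

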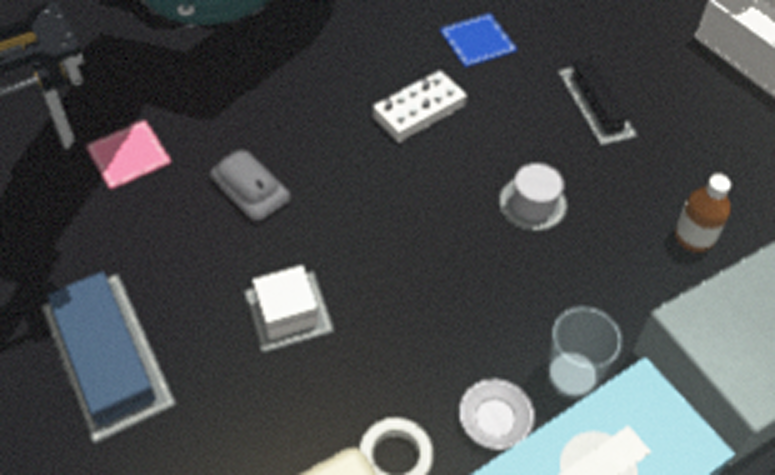

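All four look right apart from the parallax of their height. One numeric check from the top view before handing in.

```bash
python3 - <<'E'
from h import *
T=cam('top'); im=cv2.imread('pics/t18.png')
f=lambda L:[(150+x/2.3-.28,90+y/2.3-.28) for x,y in L]
def R(n,L,z,pad): 
    r=rect(cast(f(L),z,T)); print(n,r,'offset',r[0]-pad)
R('slide',[(681,204),(738,207),(680,341),(737,343)],.040,np.array([520.5,-351]))
R('box',[(513,191),(567,199),(558,252),(504,242)],.044,np.array([570.2,-157]))
R('slim',[(91,223),(118,231),(82,312),(54,302)],.030,np.array([490.5,337.5]))
print('tin',cast(f([(240,194)]),.044,T)*1000-[582.7,167.3])
a,b=cv2.imread('pics/top0.png'),im
for n,(x0,x1,y0,y1) in dict(bottle=(190,222,105,140),mouse=(348,382,233,279)).items():
    A=cv2.cvtColor(a[y0:y1,x0:x1],6).astype(np.float32);B=cv2.cvtColor(b[y0:y1,x0:x1],6).astype(np.float32); print(n,cv2.phaseCorrelate(A,B))
E
```

```text
slide (array([ 519.4314, -352.0986]), (155.6, 64.2), -1.9) offset [-1.0686 -1.0986]
box (array([ 568.433 , -160.0017]), (62.1, 60.1), -8.7) offset [-1.767  -3.0017]
slim (array([496.6699, 332.7112]), (98.2, 33.8), -17.5) offset [ 6.1699 -4.7888]
tin [[ 0.5485 -0.7815]]
bottle ((-0.009168618188258648, 0.0995596302595061), 0.966821462329891)
mouse ((0.04950743723188111, -0.09971886477729086), 0.9445261712427493)
```

The slim corners came out 98 mm long instead of 112, so that reading is poor. I'm rechecking it from wrist picture w6.

```bash
python3 - <<'E'
from h import *
K,D,_=cam('wrist'); C=(K,D,np.load('pics/w6.npy'))
im=cv2.imread('pics/w6.png');cv2.imwrite('pics/w6c.png',cv2.resize(im[100:240,280:360],None,fx=4.2,fy=4.2,interpolation=cv2.INTER_CUBIC))
E
```

```text
(no output)
```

View pics/w6c.png

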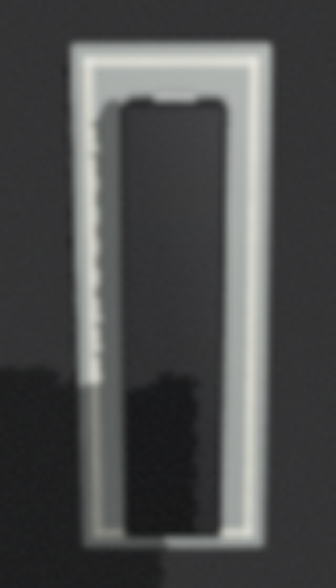

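```bash
python3 - <<'E'
from h import *
K,D,_=cam('wrist'); C=(K,D,np.load('pics/w6.npy'))
f=lambda L:[(280+x/4.2-.4,100+y/4.2-.4) for x,y in L]
a=rect(cast(f([(124,100),(228,102),(220,535),(126,535)]),.030,C));b=rect(cast(f([(70,45),(271,45),(264,545),(84,547)]),.004,C));print(a,b,a[0]-b[0])
E
```

```text
(array([490.1427, 338.8665]), (110.3, 24.6), -14.0) (array([490.8409, 338.0919]), (136.2, 50.7), -13.2) [-0.6982  0.7746]
```

The slim case is within about 1 mm and 1° of its pad. Everything is in place, so I'm handing in.

```bash
python3 -c "
from cell import ctrl
print(ctrl.sign_off())"
```

```text
the job is handed in; nothing more can be done
None
```

I took the pile apart in the required order and set each case on its own pad: slim case, tin, square box, then slide box. I handed the job in at about 28 s of the 128 s allowed. Sign-off gives no verdict, so these are my own checks:

| Case | Offset from pad centre | Angle to pad |
|---|---|---|
| Slim case | about 1 mm | about 1° |
| Tin | about 1–2 mm | round, not needed |
| Square box | about 2–4 mm | about 2° |
| Slide box | about 1.5 mm | about 1° |

- **Bottle and mouse:** neither moved; the top view shows a shift of about 0.1 pixel for each between start and finish.
- **Release:** the gripper was open and clear of everything at the end. I checked flatness only by eye in the pictures.
- **Check that disagreed:** the last top-view reading of the slim case was about 8 mm and 4° off. That reading made the case 98 mm long instead of 112 mm, so I used the close-up wrist picture instead. That picture was taken just after I released the case, and nothing went near it afterwards.

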